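# Seat the carton nest plate on its locating pins and latch it

### The job

Change-over of the carton squaring jig: with the fingertips, nudge the loose nest plate back and sideways on its base until both of its holes drop over the two locating pins and it lies flat and fully home. Then push the swing latch round over the plate's rear edge as far as it goes, and come clear. Only push: do not lift or carry the plate, and leave the things standing around where they are.

Things in the scene. Friction and masses are not known exactly. Their poses are not given: they have to be found in the camera images.
- base: Grey steel base plate screwed to the bench, 215 mm (x, from -100 to +115) by 262 mm (y) by 12 mm thick; origin on its underside at bench level, so its upper face is at z = 12 mm. Its x axis points to its rear, away from the robot (turned up to 0.4 rad either way), y to its left, z up.
- pin_left (a point): Foot of the left locating pin, on the base's upper face: steel pin 12 mm in diameter, 7.5 mm high, its upper 4.5 mm tapering to a rounded bullet nose of 4 mm radius. At x = +25, y = +78 mm from the base's origin.
- pin_right (a point): Foot of the right locating pin, the same, at x = +25, y = -78 mm from the base's origin.
- stop_left (a point): Middle of the front face of the left back stop, at the base's upper face: dark block 12 mm thick (x), 46 mm wide (y), 26 mm high, at x = +70.8, y = +87 mm from the base's origin. A plate pushed against both stops is square to the base and only has to go sideways to meet the pins; seated on the pins, it has 0.8 mm of air to the stops.
- stop_right (a point): The same point of the right back stop, at x = +70.8, y = -87 mm from the base's origin.
- nest_plate: Loose aluminium-faced nest plate, 140 mm (x) by 240 mm (y) by 8 mm thick, 0.34 to 0.61 kg (2 to 5 N push it); origin in the middle of its underside, x to its rear, y to its left. It starts with its front edge on the base and its rear part riding on the pin tops (sloping about 4 degrees): 14 to 28 mm too far to the front, 10 to 30 mm too far right, turned up to 0.1 rad. Seated, its origin is 12 mm above the base's, axes parallel.
- hole_left (a point): Centre of the plate's left hole at the plate's underside (x = +25, y = +78 mm from the plate's origin): round through hole of 15 mm diameter. It meets pin_left when the plate is seated.
- hole_right (a point): Centre of the plate's right hole at the underside (x = +25, y = -78 mm), the same; meets pin_right when seated.
- plate_front (a point): Middle of the plate's front edge at its underside (70 mm in front of the plate's origin). The plate carries two white squaring bars, 18 mm high on its upper face: one along y at x = 24 to 34 mm (y from -66 to +58 mm), one along x at y = 57.5 to 67.5 mm (x from -58 to +18 mm), in the plate's frame.
- plate_rear (a point): Middle of the plate's rear edge, at its underside (70 mm behind the plate's origin).
- latch (a joint): Swing latch on a post behind the plate, turning about the vertical through latch_pivot; rad. 0 = parked, arm to the base's left (+y); starts at 0 to 0.25. Grows counter-clockwise seen from above; 1.57 = closed on its stop, arm to the front (-x) over the plate's rear edge. Stays where left; about 2 N at the knob moves it. Passes 2 mm over a seated plate; jams on one still riding on the pins.
- latch_pivot (a point): Axis of the latch at the underside of its steel arm, 22 mm above the bench; at x = +95, y = 0 from the base's origin. The arm is 18 mm wide, 8 mm thick and reaches 53 mm from the axis.
- latch_knob (a point): Centre of the latch's upright black knob, 42 mm from the pivot along the arm; 18 mm in diameter, 34 mm tall, its top 64 mm above the bench (this point: 47 mm).
- carton_a: Bystander: finished carton, 78 x 117 x 58 mm, near the front right; origin at the middle of its underside.
- carton_b: Bystander: finished carton, 78 x 117 x 58 mm, behind the base to the right.
- folder: Bystander: flat cream-coloured bone folder, 22 x 153 x 8 mm, lying in front of the base.
- glue: Bystander: glue stick standing upright, 25 mm in diameter, 95 mm tall, behind the base to the left.
- counter: Bystander: hand tally counter, 80 x 49 x 25 mm, behind the base.

How it is judged:
By the outcome, as a careful person would: the job done as asked, in the order asked, and still so for the second after the job is handed in, with the robot touching nothing.
It also fails if it takes over 61 s, if anything falls off the work surface, if the arm or the gripper's body presses on something with over 40 N, if the wrist force passes 120 N, or if a joint passes its speed limit or range.

### The arm

A 6-joint arm with a two-finger parallel gripper is mounted at the origin on a cart in front of the work surface, level with it; the furniture and walls round the work are solid. World frame = base frame: x ahead of the robot, y to its left, z up, the work surface at z = 0. Lengths are in mm, angles in rad, forces in N, time in s.
With the tool pointing down it reaches from about 400 to 925 mm from the base axis. Payload 12.5 kg.
Tool frame: the origin (TCP) lies at the very end of the fingers, on their centre line; the grasp point (between the pads) lies 19 mm behind it (env.tcp_to_grasp is the distance from the TCP to the grasp point, in mm); z points along the fingers, x is the direction in which the jaws open and shut, and the axes are right-handed (so a half turn about z gives the same grasp; the last joint's range is limited). The gripper opens to 95 mm and grips with 3 to 60 N. Pads are 20 mm wide; open, the fingers measure 119 mm over their backs; the gripper's body (75 mm by 180 mm) begins 59 mm behind the grasp point.
Start: joints at [-1.317, 0.491, 1.559, -0, 1.092, -0.106], TCP at [220.078, -584.989, 214.661] pointing down, gripper open.
Joint ranges: [-3.1, 3.1], [-0.84, 2.19], [0.05, 2.79], [-1.13, 4.28], [0.06, 2.93], [-2.69, 2.69]. Speed limits (rad/s): [2.22, 2.22, 2.79, 3.14, 3.14, 3.14].

### API

Orientations are given as [roll, pitch, yaw] about the fixed x, y, z axes, in that order (R = Rz(yaw) Ry(pitch) Rx(roll)).
In Python, from cell import env, vision, job gives the robot as it stands.
- The arm moves only by the shell command python3 -m pendant 'ROWS' [OPENING]. ROWS is JSON, a list of rows, each a list of 4 numbers: the shift along the tool's x, y, z in mm, then the turn about the tool's z in degrees. In form: [[tx, ty, tz, turn], ...]. A call has 1 to 8 rows; each row is the pose to reach, as a shift and turn from the pose measured when the call began, along the tool's axes at that moment; what a row does not reach only later rows make up. A row lasts 1/8 s, in which the tool goes at most 62.5 mm and 10.7 degrees, less where a joint would pass 70% of its speed; a pose out of reach is approached as far as the arm can. A call with a gripper value outside its range is refused whole. OPENING is the closure, from 0 (fully open) to 1 (shut), set as the call begins (- or left out, the last holds). The fingers move at their own pace and stop on an object; the grip force is fixed at half the most. Time passes only in rows, so rows that repeat a pose let the fingers close. It gives the time, the measured TCP pose, the force and the opening at its end, in the units of the state.
- env.state(): the state, without advancing time (a new reading comes with each control period).
- vision.read_camera(name): name is "scene" or "side" or "wrist"; returns a dict with "pixels" (480x640x3 uint8, red, green, blue), "intrinsics" (3x3 intrinsics, pixels), "R" (3x3) and "t" (3): a world point X has camera coordinates R X + t; the wrist camera has in their place "tool_from_camera" (4x4, takes a point from camera to tool coordinates, whose origin is the TCP and whose axes are the tool frame's). Camera axes: x right, y down, z forward; pixel columns grow to the right and rows downward; lengths in mm; the calibration is good to about 2 mm. A picture is of the moment at which its call begins: read the wrist's pose just before it. There is no depth.
- job.job_done(): hands the job in, once; it reports no verdict.
Trained networks look in a picture, given as the dict that the camera call returned (one of the last four; its "shot" number tells which), for a name from the list of things; names that differ only in an ending like _2 or _b are one class to them, and where a whole thing is asked for, a point or a joint stands for the part that bears it (a point fixed in the world has none). Each returns a list of dicts, best first, with "confidence" (0 to 1); they miss things now and then, are a little off and sometimes report something else, mostly with a low value. They report only what shows in the picture. A call takes as long as a camera call.
- vision.find_in(picture, query): "at" ([x, y, z] in mm, in the coordinates of the camera as it stood for that picture, good to about 4 mm: the middle of the surface that is visible of it).
- vision.regions_of(picture, query): "pixels" (480x640 bool, what is visible of it).
The state is a dict: "t": time; "joints": joint angles; "qvel": joint speeds; "tau": joint torques, N m; "eef_pos": TCP position; "tcp_rot": TCP orientation; "ft_force": force on the tool from outside, world axes, zero at the start; "moment": the same for the moment, N m; "opening": opening from 0.0 (shut) to 1.0 (fully open).
Only numpy, scipy, OpenCV 4.12 (cv2) and the standard library are available. Lean on these libraries where they do the work, as an engineer would, in place of code of your own. Each camera call takes 0.05 s, during which the arm holds its last target.

## Working session

There is one attempt and no reset: what is moved stays moved. The work goes in short steps, Python scripts to look and compute and a shell command to move; the robot and the scene stay as the last step left them, time stands still between calls to the robot, and variables do not carry over. Pictures are saved under pics/ and viewed, and the job is handed in when it is done.

```bash
ls; mkdir -p pics
python3 - <<'E'
from cell import env, vision, job
import cv2, numpy as np
s=env.state(); print(s)
for n in ["scene","side","wrist"]:
    p=vision.read_camera(n); cv2.imwrite(f"pics/{n}0.png",p["pixels"][:,:,::-1])
    print(n,p["intrinsics"].tolist(),{k:np.round(p[k],3).tolist() for k in p if k in("R","t","tool_from_camera")})
E
```

```text
pics
{'t': 0.0, 'joints': array([-1.31660010e+00,  4.91569379e-01,  1.55946379e+00, -2.19047432e-05,
        1.09170043e+00, -1.05588446e-01]), 'qvel': array([ 0.00036319, -0.00101799,  0.00062172,  0.00084079,  0.00130578,
       -0.00122196]), 'tau': array([ 1.93759042e-03, -6.12629771e+01, -2.58172345e+01,  6.92745228e-02,
        4.82738181e-02, -8.93820561e-05]), 'eef_pos': array([ 220.00484489, -584.72928114,  214.05071165]), 'tcp_rot': array([-3.14149172e+00,  1.13664480e-03, -1.21100149e+00]), 'ft_force': array([ 0.23957546, -0.06578391, -0.41793888]), 'moment': array([ 0.03911656, -0.00099276, -0.02648832]), 'opening': 1.0030013765402064}
scene [[466.81346762775246, 0.0, 327.0381785424696], [0.0, 466.81346762775246, 240.87293390286465], [0.0, 0.0, 1.0]] {'R': [[-0.553, -0.833, -0.001], [-0.524, 0.349, -0.777], [0.648, -0.429, -0.63]], 't': [226.808, 393.317, 676.643]}
side [[442.2487379508893, 0.0, 321.88032007783846], [0.0, 442.2487379508893, 240.24117241799252], [0.0, 0.0, 1.0]] {'R': [[-0.938, -0.346, 0.007], [-0.243, 0.645, -0.725], [0.246, -0.681, -0.689]], 't': [503.872, 244.929, 1084.301]}
wrist [[358.8563298842098, 0.0, 320.16079097414496], [0.0, 358.8563298842098, 242.19377941118188], [0.0, 0.0, 1.0]] {'tool_from_camera': [[1.0, -0.0, 0.002, 1.284], [-0.0, 0.969, 0.245, -68.885], [-0.002, -0.245, 0.969, -170.078], [0.0, 0.0, 0.0, 1.0]]}
```

View pics/scene0.png

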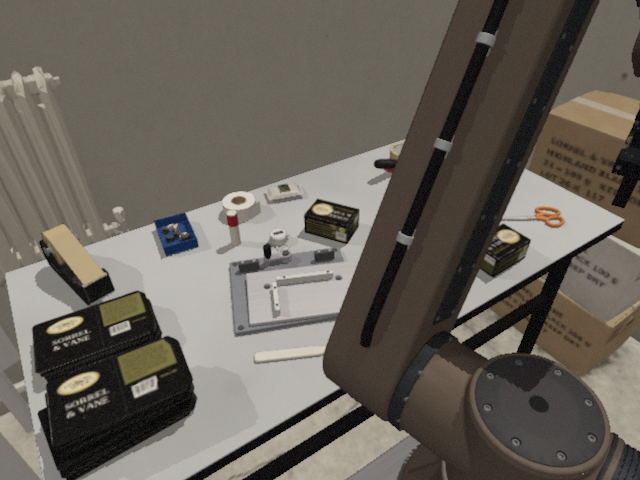

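View pics/side0.png

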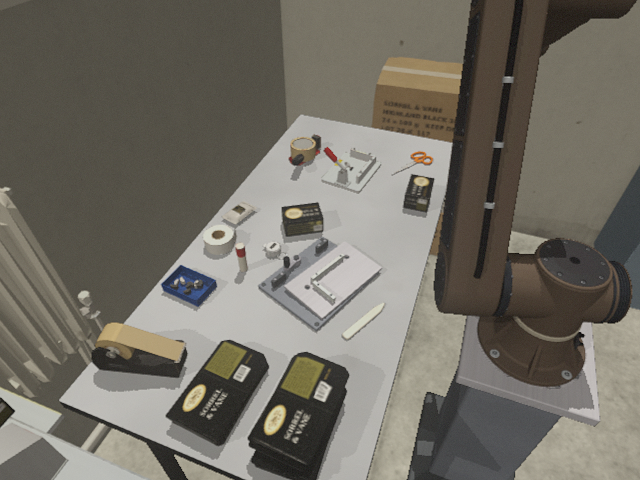

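View pics/wrist0.png

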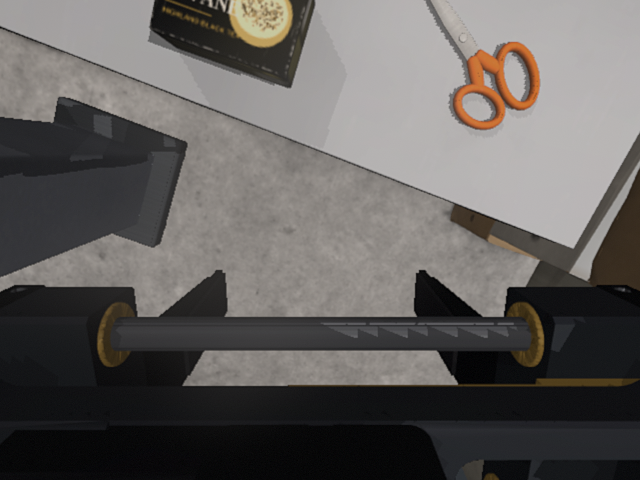

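The side view shows the base around (320,285) with the plate on top, its front edge lower right; the latch knob is at about (286,262). The scene view shows the same jig at (290,288), partly hidden by the arm. Next I'll run the networks.

```bash
cat > h.py <<'E'
from cell import env, vision, job
import cv2, numpy as np
from scipy.spatial.transform import Rotation as Ro
def cam(n):
    s=env.state(); p=vision.read_camera(n); 
    if n=="wrist":
        T=p["tool_from_camera"]; Rt=Ro.from_euler("xyz",s["tcp_rot"]).as_matrix()
        Rwc=Rt@T[:3,:3]; c=Rt@T[:3,3]+s["eef_pos"]
        p["R"]=Rwc.T; p["t"]=-Rwc.T@c
    return p
def toworld(p,x): return p["R"].T@(np.array(x)-p["t"])
def proj(p,X):
    x=(np.asarray(X)@p["R"].T)+p["t"]; u=x@p["intrinsics"].T; return u[:,:2]/u[:,2:]
def ray(p,uv,z):
    d=p["R"].T@np.linalg.inv(p["intrinsics"])@np.array([uv[0],uv[1],1.]); c=-p["R"].T@p["t"]
    return c+d*(z-c[2])/d[2]
def save(p,n,crop=None,scale=1):
    im=p["pixels"][:,:,::-1]
    if crop: im=im[crop[1]:crop[3],crop[0]:crop[2]]
    if scale!=1: im=cv2.resize(im,None,fx=scale,fy=scale,interpolation=cv2.INTER_CUBIC)
    cv2.imwrite("pics/"+n,im)
def find(p,q,k=2):
    for d in vision.find_in(p,q)[:k]: print(q,round(d["confidence"],2),toworld(p,d["at"]).round(1))
E
python3 - <<'E'
from h import *
p=cam("side"); 
for q in ["base","nest_plate","hole_left","hole_right","latch_knob","plate_front","stop_left","carton_a","folder","glue","counter"]: find(p,q)
save(p,"side_crop.png",(240,210,400,350),5)
print(env.state()["t"])
E
```

```text
base 0.9 [602.6  50.1  11.9]
nest_plate 0.96 [506.9   2.7  25.6]
hole_left 0.69 [505.6  -2.2  26.8]
hole_right 0.61 [507.5   4.2  21.8]
hole_right 0.57 [601.3  50.9   9. ]
latch_knob 0.74 [598.   49.5  11.1]
latch_knob 0.54 [632.7   3.5  34.3]
plate_front 0.73 [603.5  51.4  11.5]
plate_front 0.71 [506.6   8.6  23.8]
stop_left 0.77 [600.7  50.5  12.1]
carton_a 0.96 [ 667.6 -177.9   57.1]
carton_a 0.62 [ 366.  -414.4   59.5]
folder 0.66 [395.9  90.9   6.4]
folder 0.51 [504.8   6.9  22.8]
glue 0.67 [759.6  41.9  61.8]
glue 0.28 [ 363.  -414.1   57.6]
counter 0.46 [707.7 -51.5  25.4]
0.75
```

View pics/side_crop.png

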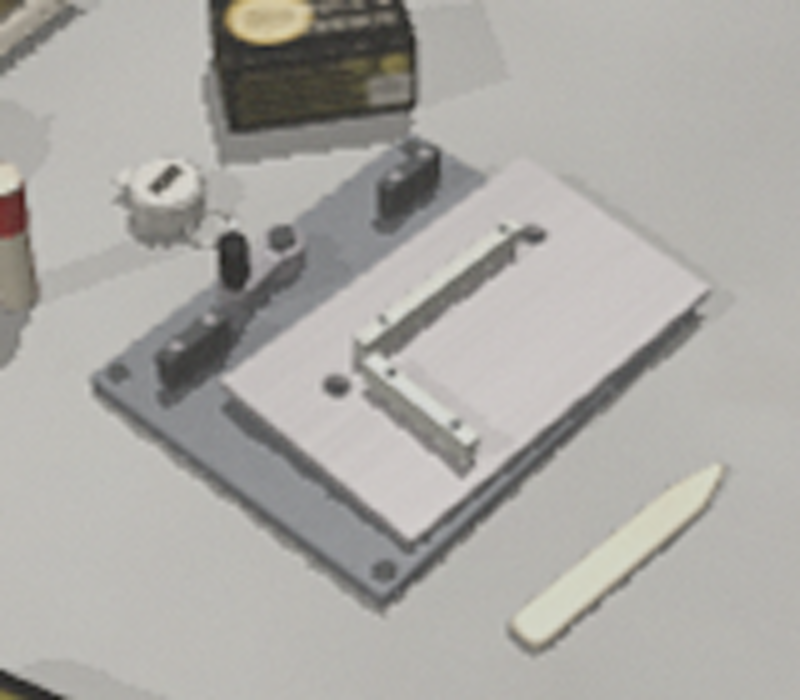

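```bash
cat > base.py <<'E'
from h import *
from scipy.optimize import least_squares
def fit(p,model,uv,x0,zfix):
    model=np.array(model,float);uv=np.array(uv,float)
    def W(q):
        c,s=np.cos(q[2]),np.sin(q[2]); return np.c_[model[:,0]*c-model[:,1]*s+q[0],model[:,0]*s+model[:,1]*c+q[1],model[:,2]+zfix]
    r=least_squares(lambda q:(proj(p,W(q))-uv).ravel(),x0,x_scale=[10,10,.1]); return r.x,np.abs(r.fun).max()
E
python3 - <<'E'
from base import *
p=cam("side")
cr=lambda u,v:(240+u/5,210+v/5)
# base: rear-left, front-left corners, stop left top front corners?, 
m=[(115,131,12),(-100,131,12),(95,0,34)]
uv=[cr(95,380),cr(382,600),cr(283,232)]
b,e=fit(p,m,uv,[560,0,0],0); print("base",b,e)
for u in [(95,383),(382,600),(225,385),(412,545),(710,290),(525,160)]: print(ray(p,cr(*u),12 if u[0] in(95,382) else 26).round(1))
E
```

```text
base [ 5.35199180e+02  2.42767367e+00 -3.77921051e-01] 1.0399481672678235
[685.5  85.4  12. ]
[491.9 161.6  12. ]
[614.3  72.8  26. ]
[486.1 135.1  26. ]
[391.5 -84.   26. ]
[ 519.3 -146.6   26. ]
```

```bash
python3 -m pendant '[[-58,-55,-46,5],[-116,-110,-46,10],[-175,-165,-46,15],[-235,-220,-46,20],[-295,-275,-46,25],[-355,-330,-46,30],[-415,-390,-46,36],[-480,-456,-46,42]]'
```

```text
t: 1.8
eef_pos: [409.5, -130.0, 260.6]
tcp_rot: [-3.141, -0.0, -1.948]
ft_force: [0.6, -0.8, -0.5]
opening: 1.001
```

```bash
python3 -m pendant '[[-60,-2,0,0],[-120,-4,0,0],[-169,-6,0,0],[-169,-6,0,0],[-169,-6,0,0]]'
python3 - <<'E'
from h import *
p=cam("wrist"); save(p,"w1.png"); 
for q in ["base","nest_plate","hole_left","hole_right","latch_knob"]: find(p,q)
import pickle; pickle.dump(p,open("w1.pkl","wb"))
p=cam("scene"); save(p,"s1.png",(200,200,420,370),3.6);pickle.dump(p,open("s1.pkl","wb"))
E
```

```text
t: 2.42
eef_pos: [477.1, 24.7, 260.6]
tcp_rot: [-3.141, -0.0, -1.947]
ft_force: [0.1, -1.2, 0.2]
opening: 0.997
base 0.88 [609.3  -7.1  12.8]
base 0.66 [633.5 -10.7  30.7]
nest_plate 0.98 [515.7  -8.7  28.1]
hole_left 0.72 [514.5 -14.3  25.8]
hole_right 0.84 [513.  -12.1  24.8]
latch_knob 0.63 [635.7 -14.6  31.7]
```

View pics/w1.png

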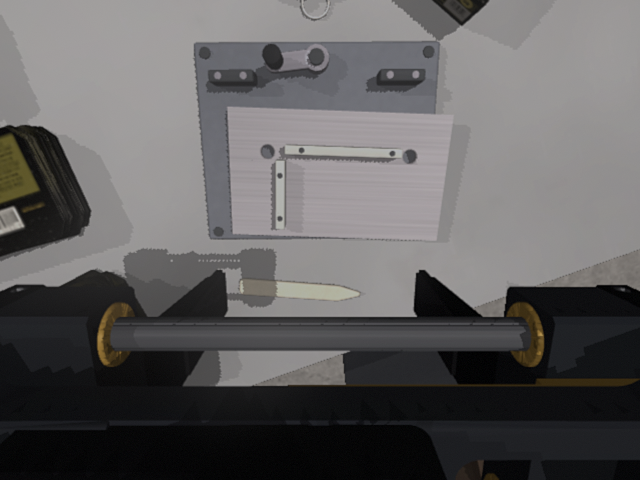

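View pics/s1.png

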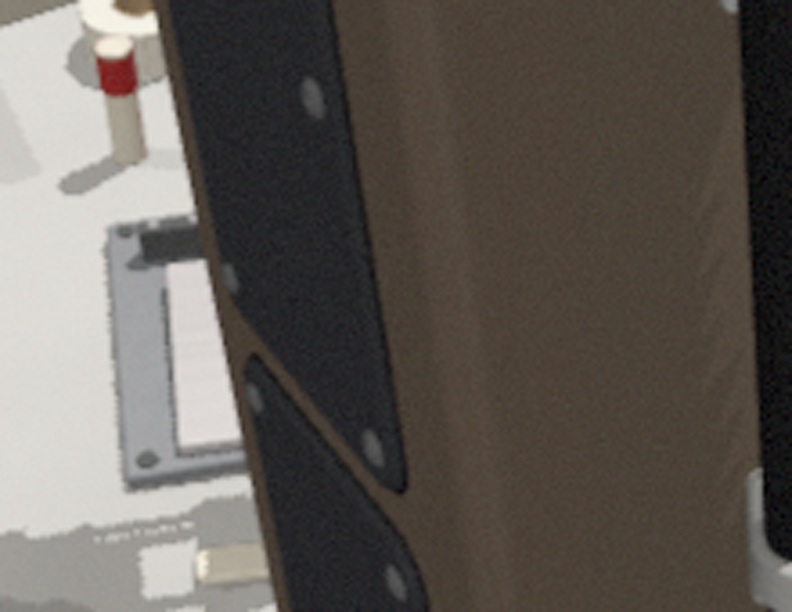

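The wrist view shows the whole jig. The base corners are at (195,43), (439,42) and (209,239), the holes at (267,152) and (410,156), and the latch knob at (273,57), pivot at (317,57). I'll enlarge it for accurate measurement.

Run:
```python
from h import *; import pickle
p=pickle.load(open("w1.pkl","rb"))
save(p,"w1a.png",(185,30,325,135),5.6); save(p,"w1b.png",(325,30,465,135),5.6); save(p,"w1c.png",(195,135,335,250),5.2); save(p,"w1d.png",(330,135,470,250),5.2)
```

```text
(no output)
```

View pics/w1a.png

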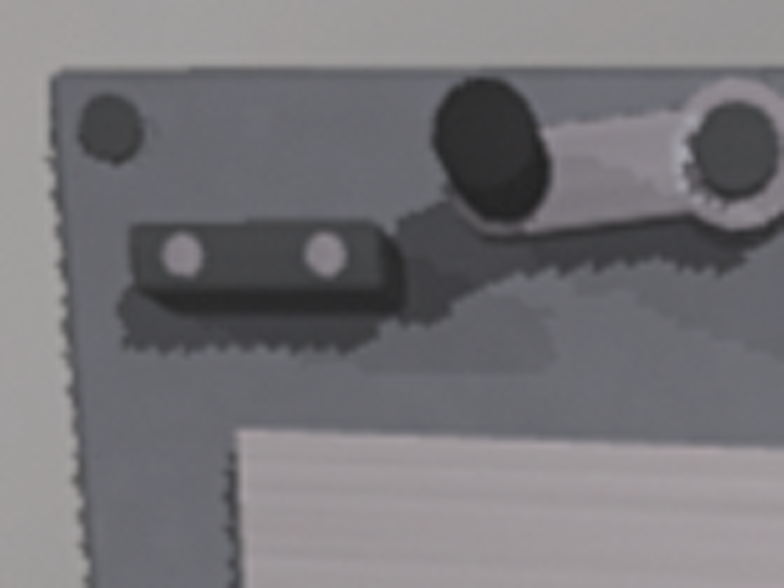

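View pics/w1b.png

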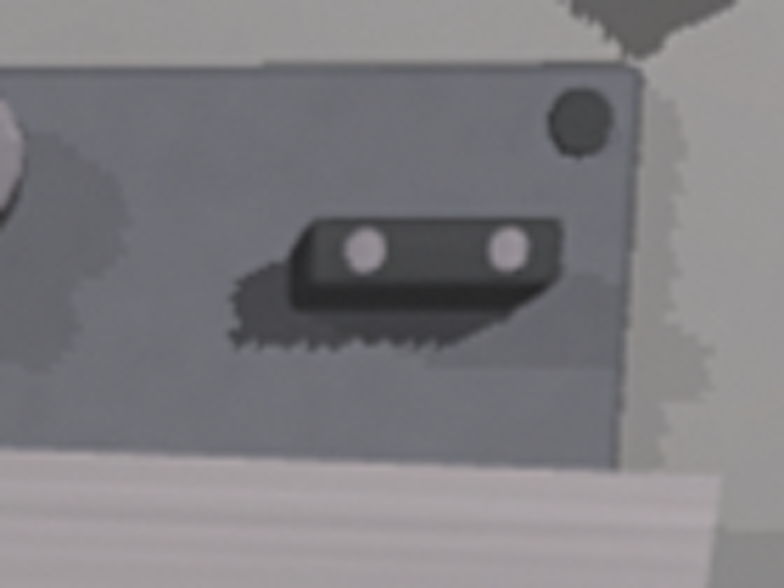

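View pics/w1c.png

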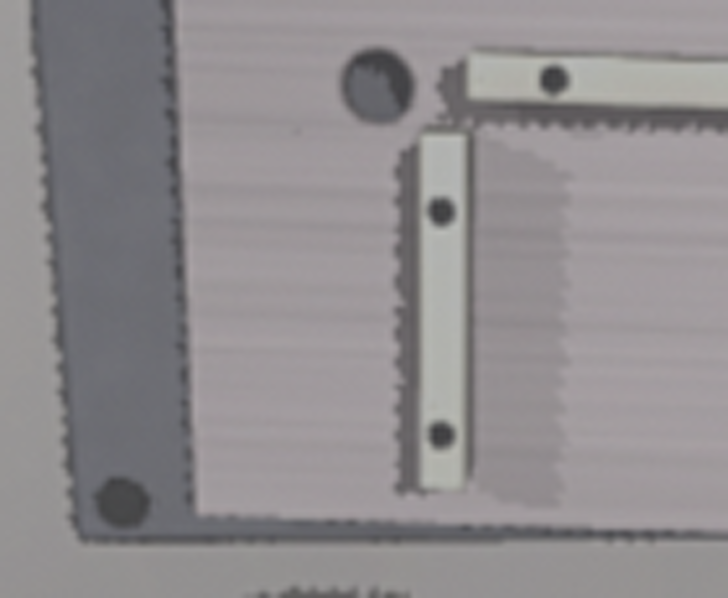

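View pics/w1d.png

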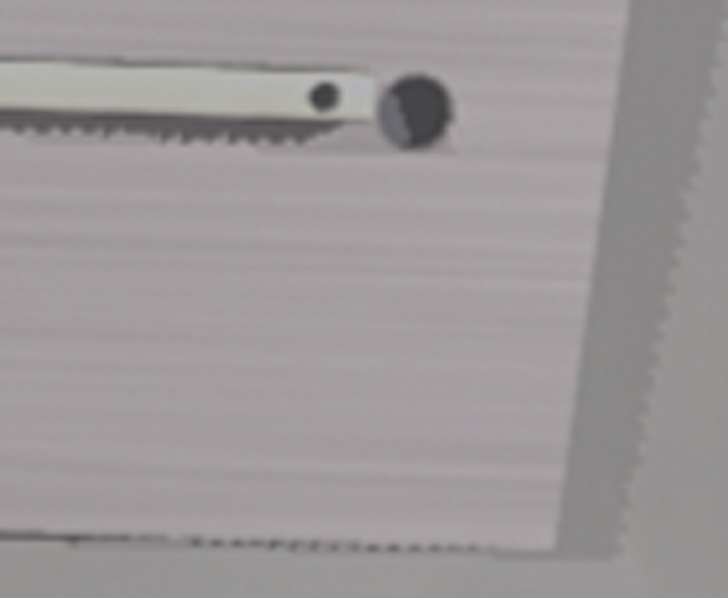

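```bash
cat > fit1.py <<'E'
from base import *; import pickle
p=pickle.load(open("w1.pkl","rb"))
a=lambda u,v:(185+u/5.6,30+v/5.6); b=lambda u,v:(325+u/5.6,30+v/5.6); c=lambda u,v:(195+u/5.2,135+v/5.2); d=lambda u,v:(330+u/5.2,135+v/5.2)
m=[(115,131,12),(115,-131,12),(-100,131,12),(70.8,110,38),(70.8,64,38),(70.8,-64,38),(70.8,-110,38)]
uv=[a(55,73),b(638,66),c(80,540),a(140,288),a(383,290),b(307,284),b(560,282)]
B,e=fit(p,m,uv,[535,0,-.37],0); print("base",B.round(3),e)
P=np.array([(70,120,8),(70,-120,8),(-70,120,8),(-70,-120,8),(34,58,26),(24,58,26),(34,-66,26),(24,-66,26),(18,67.5,26),(18,57.5,26),(-58,67.5,26),(-58,57.5,26),(25,78,8),(25,-78,8)],float)
U=np.array([a(235,432),b(722,478),c(197,515),d(553,552),c(470,50),c(470,100),d(375,72),d(375,122),c(420,132),c(468,132),c(418,488),c(465,488),c(377,86),d(415,112)])
def W(q,P=P):
    return P@Ro.from_euler("xyz",[0,-q[3],q[2]]).as_matrix().T+[q[0],q[1],q[4]]
r=least_squares(lambda q:(proj(p,W(q))-U).ravel(),[500,0,-.4,.07,17],x_scale=[10,10,.1,.1,5],loss="soft_l1")
q=r.x; print("plate",q.round(3),np.abs(proj(p,W(q))-U).max(1).round(1))
R=Ro.from_euler("z",B[2]).as_matrix()
print("plate in base:",((q[:3]*[1,1,0]-[B[0],B[1],0])@R).round(2),"yaw",(q[2]-B[2]).round(4))
F=W(q,np.array([(-70,0,0)]))[0]; print("front edge underside z",F[2])
# latch: knob top at z64, pivot
for n,u,z in[("knobtop",a(480,128),64),("pivot",a(737,150),30)]:
    X=ray(p,u,z); print(n,((X-[B[0],B[1],0])@R).round(1))
E
python3 fit1.py
```

```text
base [ 5.40847e+02  9.08000e-01 -3.70000e-01] 2.326487496630591
plate [ 5.08963e+02 -1.05220e+01 -4.11000e-01  5.40000e-02  1.50130e+01] [1.  0.5 0.3 0.5 0.8 0.8 1.1 0.2 0.5 0.1 0.5 0.8 0.4 0.4]
plate in base: [-25.59 -22.19   0.  ] yaw -0.0412
front edge underside z 11.253817404604364
knobtop [91.3 42.9 64. ]
pivot [95.7  0.4 30. ]
```

```bash
cat >> h.py <<'E'
B=np.array([540.85,0.91,-0.370])
def st():
    s=env.state(); d=s["eef_pos"]-[B[0],B[1],0]; c,sn=np.cos(B[2]),np.sin(B[2])
    f=s["ft_force"]; print("t",round(s["t"],2),"base xy z",round(d[0]*c+d[1]*sn,2),round(-d[0]*sn+d[1]*c,2),round(d[2],2),"yaw err",round(s["tcp_rot"][2]-(B[2]-np.pi/2),4),"F base",round(f[0]*c+f[1]*sn,1),round(-f[0]*sn+f[1]*c,1),round(f[2],1))
E
python3 -c "from h import *; st()"
```

```text
t 2.77 base xy z -67.72 -1.24 260.76 yaw err -0.0082 F base -0.2 0.4 1.0
```

```bash
python3 -m pendant '[[28,-43,50,-0.5],[28,-43,100,-0.5],[28,-43,150,-0.5],[28,-43,195,-0.5],[28,-43,208,-0.5],[28,-43,208,-0.5]]'
python3 - <<'E'
from h import *; st(); p=cam("wrist"); save(p,"w2.png"); p=cam("side"); save(p,"sd2.png",(240,190,400,350),3.75)
E
```

```text
t: 3.52
eef_pos: [507.3, -17.9, 53.0]
tcp_rot: [-3.141, -0.0, -1.941]
ft_force: [-0.1, 0.1, 0.6]
opening: 0.996
t 3.52 base xy z -24.5 -29.73 52.99 yaw err 0.0002 F base -0.1 0.1 0.6
```

View pics/w2.png

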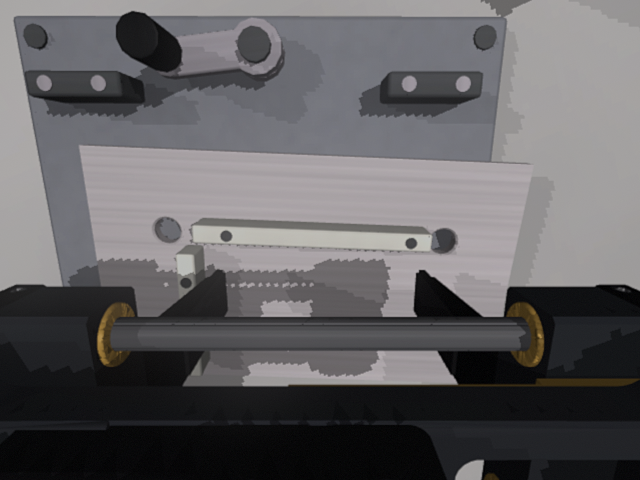

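View pics/sd2.png

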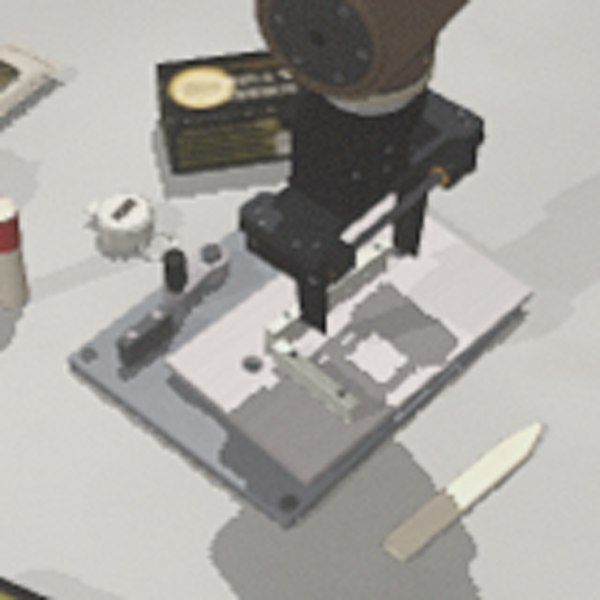

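The wrist view has the fingertips at about (222,272) and (418,272), inside the L: right of the x bar (190,265) and in front of the y bar (310,238). Descending.

```bash
python3 -m pendant '[[0,0,12,0],[0,0,22,0],[0,0,22,0]]'; python3 -c "from h import *; st()"; python3 -m pendant '[[0,-3,0,0],[0,-6,0,0],[0,-9,0,0],[0,-12,0,0],[0,-12,0,0]]'; python3 -c "from h import *; st()"
```

```text
t: 4.0
eef_pos: [507.6, -17.9, 31.6]
tcp_rot: [-3.139, 0.0, -1.94]
ft_force: [-0.5, -0.3, 0.9]
opening: 0.998
t 4.0 base xy z -24.17 -29.55 31.59 yaw err 0.0005 F base -0.3 -0.5 0.9
t: 4.62
eef_pos: [519.2, -22.3, 31.7]
tcp_rot: [-3.139, 0.0, -1.94]
ft_force: [-0.3, 0.6, 0.7]
opening: 0.999
t 4.62 base xy z -11.77 -29.51 31.68 yaw err 0.0005 F base -0.5 0.4 0.7
```

Contact at about TCPx = -14 to -9 expected. Pushing on in small steps and watching the force.

```bash
python3 -m pendant '[[0,-2,0,0],[0,-4,0,0],[0,-6,0,0],[0,-8,0,0],[0,-10,0,0],[0,-12,0,0],[0,-14,0,0],[0,-14,0,0]]'
python3 - <<'E'
from h import *; st(); p=cam("wrist"); save(p,"w3.png"); p=cam("side"); save(p,"sd3.png",(240,190,400,350),3.75)
E
```

```text
t: 5.62
eef_pos: [532.8, -27.6, 31.8]
tcp_rot: [-3.138, 0.0, -1.94]
ft_force: [1.1, -0.0, 0.1]
opening: 1.0
t 5.62 base xy z 2.79 -29.46 31.76 yaw err 0.0004 F base 1.0 0.4 0.1
```

View pics/w3.png

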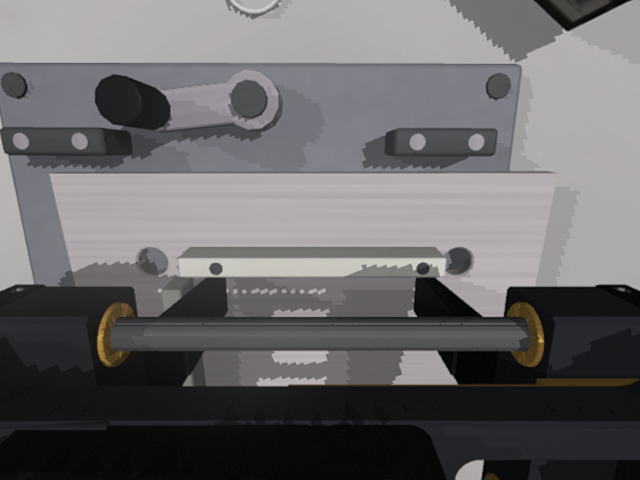

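The plate is now square: its rear edge is level at row 172, and both fingers are on the y bar at row 268. I'll keep pushing towards the stops.

```bash
python3 -m pendant '[[0,-2,0,0],[0,-4,0,0],[0,-6,0,0],[0,-8,0,0],[0,-8,0,0]]'; python3 -c "from h import *; st()";  python3 -m pendant '[[0,-1,0,0],[0,-2,0,0],[0,-2,0,0]]'
python3 - <<'E'
from h import *; st(); p=cam("wrist"); save(p,"w4.png")
E
```

```text
t: 6.35
eef_pos: [540.0, -30.4, 31.7]
tcp_rot: [-3.138, 0.0, -1.941]
ft_force: [-2.8, 1.8, 1.6]
opening: 0.999
t 6.35 base xy z 10.48 -29.47 31.72 yaw err 0.0001 F base -3.3 0.6 1.6
t: 6.72
eef_pos: [540.1, -30.5, 31.5]
tcp_rot: [3.141, -0.0, -1.941]
ft_force: [-9.1, 4.4, 5.3]
opening: 0.999
t 6.72 base xy z 10.66 -29.55 31.5 yaw err -0.0002 F base -10.1 0.8 5.3
```

View pics/w4.png

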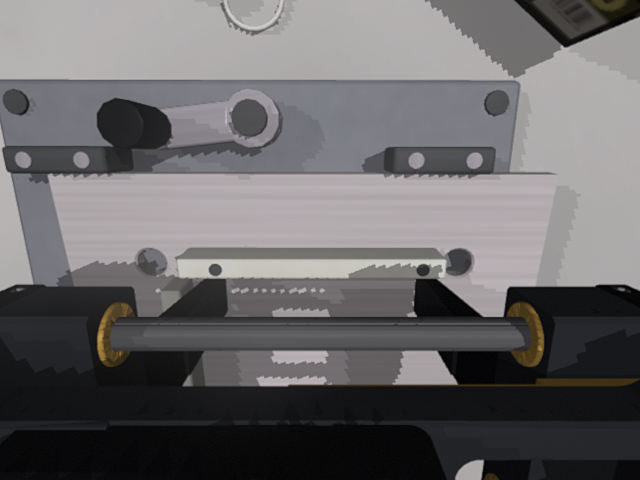

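The plate is against both stops: the edge at row 172 meets both blocks, with 10 N reaction. I'll ease off 1 mm, then push sideways (left).

```bash
python3 -m pendant '[[0,0.8,0,0],[0,0.8,0,0],[-3,0.8,0,0],[-5,0.8,0,0],[-8,0.8,0,0],[-10,0.8,0,0],[-12,0.8,0,0],[-12,0.8,0,0]]'
python3 - <<'E'
from h import *; st(); p=cam("wrist"); save(p,"w5.png")
E
```

```text
t: 7.78
eef_pos: [543.8, -18.9, 31.5]
tcp_rot: [3.141, -0.0, -1.941]
ft_force: [0.3, 0.1, -1.0]
opening: 1.002
t 7.78 base xy z 9.9 -17.41 31.51 yaw err 0.0 F base 0.3 0.3 -1.0
```

View pics/w5.png

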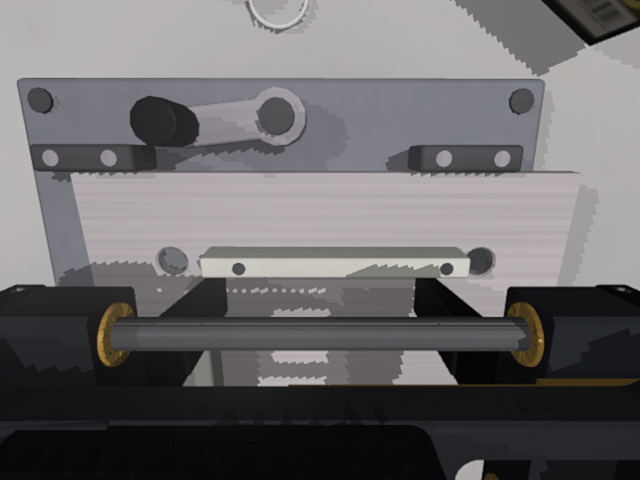

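No contact yet: the x bar shows just left of the finger. Continuing left.

```bash
python3 -m pendant '[[-2,0,0,0],[-4,0,0,0],[-6,0,0,0],[-8,0,0,0],[-10,0,0,0],[-10,0,0,0]]'
python3 - <<'E'
from h import *; st(); p=cam("wrist"); save(p,"w6.png"); p=cam("side"); save(p,"sd6.png",(240,190,400,350),3.75)
E
```

```text
t: 8.57
eef_pos: [547.5, -9.4, 31.5]
tcp_rot: [3.141, 0.0, -1.941]
ft_force: [-0.4, 0.1, 0.6]
opening: 1.0
t 8.57 base xy z 9.95 -7.22 31.52 yaw err -0.0 F base -0.5 -0.0 0.6
```

View pics/w6.png

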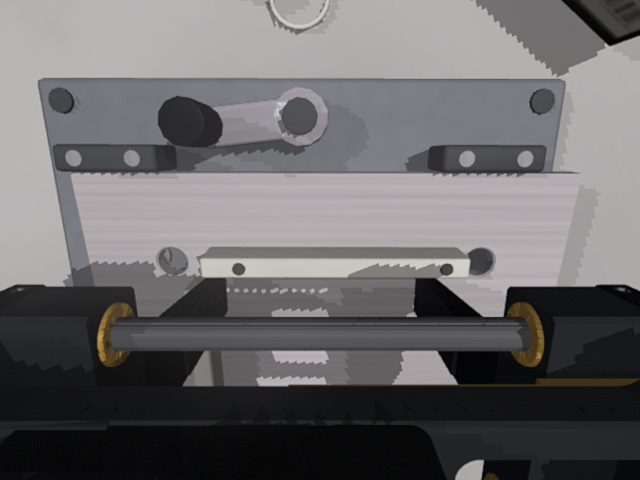

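View pics/sd6.png

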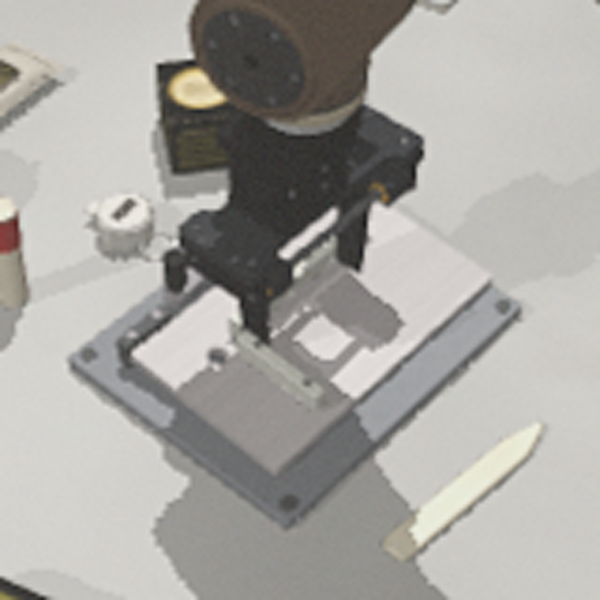

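Run:
```python
from h import *; st(); p=cam("wrist"); save(p,"w6z.png",(120,220,520,300),2)
c,s=np.cos(B[2]),np.sin(B[2]); M=np.array([[c,s,0],[-s,c,0],[0,0,1]])
f=lambda u,z:(M@(ray(p,u,z)-[B[0],B[1],0])).round(1)
for n,u,z in [("baseRL",(39,80),12),("baseRR",(566,80),12),("plRL",(71,174),31),("plRR",(580,174),31),("holeL",(173,261),28),("holeR",(482,261),28),("stopLtopfrontR",(170,167),38),("stopRtopfrontL",(434,167),38)]: print(n,f(u,z))
```

```text
t 8.68 base xy z 9.97 -7.35 31.53 yaw err -0.0 F base -0.4 -0.5 -0.2
baseRL [113.6 129.   12. ]
baseRR [ 113.8 -128.7   12. ]
plRL [ 69.6 108.1  31. ]
plRR [  69.6 -130.    31. ]
holeL [26.1 66.  28. ]
holeR [ 26.1 -90.3  28. ]
stopLtopfrontR [73.1 58.6 38. ]
stopRtopfrontL [ 73.1 -59.2  38. ]
```

View pics/w6z.png

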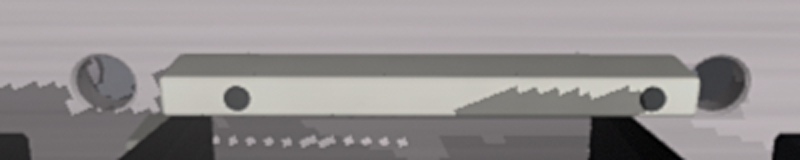

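The measured remaining offset is about 11.5 mm, and the left pin is beginning to show in the left hole at (172,260).

```bash
python3 -m pendant '[[-2,0,0,0],[-4,0,0,0],[-6,0,0,0],[-8,0,0,0],[-8,0,0,0]]'; python3 -c "from h import *; st()"; python3 -m pendant '[[-1,0,0,0],[-2,0,0,0],[-2,0,0,0]]'
python3 - <<'E'
from h import *; st(); p=cam("wrist"); save(p,"w7.png"); save(p,"w7z.png",(120,220,520,300),2)
E
```

```text
t: 9.35
eef_pos: [550.5, -1.9, 31.6]
tcp_rot: [3.141, 0.0, -1.941]
ft_force: [0.9, 0.3, 0.0]
opening: 0.999
t 9.35 base xy z 10.04 0.83 31.58 yaw err 0.0001 F base 0.8 0.6 0.0
t: 9.72
eef_pos: [551.3, -0.0, 31.6]
tcp_rot: [3.141, 0.0, -1.941]
ft_force: [-0.2, 0.6, -0.5]
opening: 0.999
t 9.72 base xy z 10.04 2.87 31.57 yaw err 0.0001 F base -0.4 0.5 -0.5
```

View pics/w7.png

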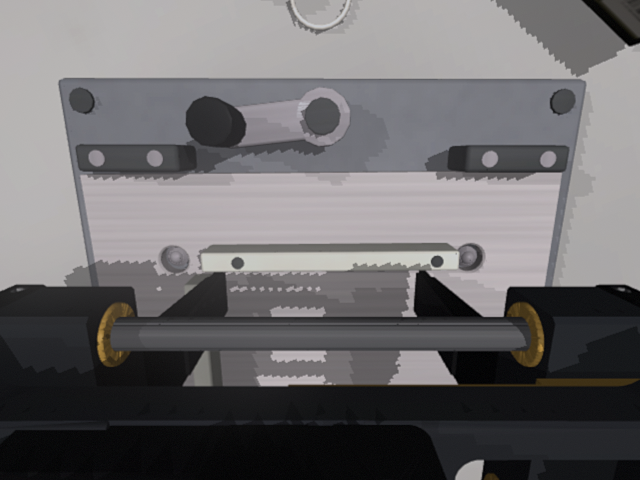

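View pics/w7z.png

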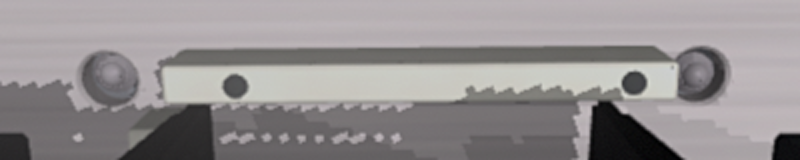

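Both pins now show in their holes at (174,258) and (470,257), and the plate appears to have dropped. I'll come away from the bars, lift clear and check flatness from above.

```bash
python3 -m pendant '[[3,4,0,0],[3,4,0,0],[3,4,-30,0],[3,24,-85,0],[3,44,-140,0],[3,64,-190,0],[3,76,-200,0],[3,76,-200,0]]' 1
python3 - <<'E'
from h import *; st(); p=cam("wrist"); save(p,"w8.png"); import pickle; pickle.dump(p,open("w8.pkl","wb"))
save(p,"w8a.png",(160,20,490,240),2.4);
E
```

```text
t: 10.78
eef_pos: [478.9, 24.8, 231.8]
tcp_rot: [-3.141, 0.0, -1.94]
ft_force: [-0.6, 0.1, -0.1]
opening: 0.218
t 10.78 base xy z -66.37 -0.17 231.76 yaw err 0.0005 F base -0.6 -0.1 -0.1
```

View pics/w8.png

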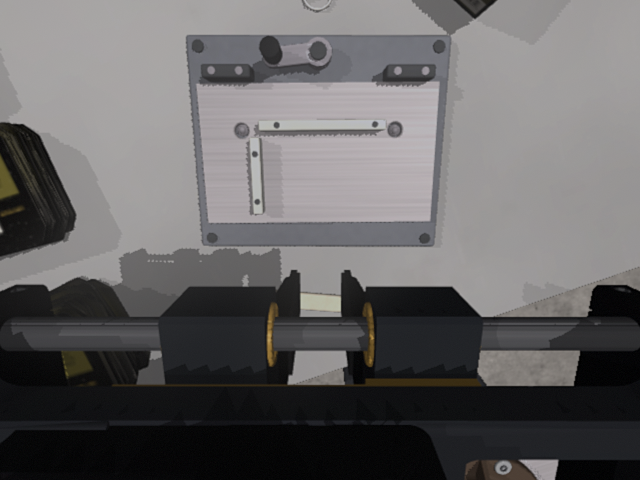

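View pics/w8a.png

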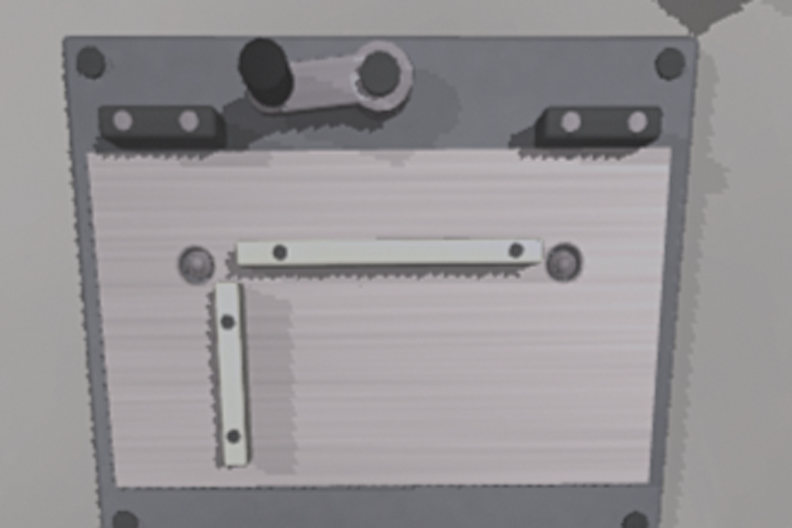

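Run:
```python
from base import *; import pickle
p=pickle.load(open("w8.pkl","rb")); a=lambda u,v:(160+u/2.4,20+v/2.4)
m=[(115,131,12),(115,-131,12),(-100,131,12),(-100,-131,12),(70.8,110,38),(70.8,64,38),(70.8,-64,38),(70.8,-110,38)]
uv=[a(64,38),a(697,38),(203,245),(434,245),a(103,136),a(216,136),a(546,136),a(660,136)]
Bn,e=fit(p,m,uv,B,0); print("base",Bn,e)
P=np.array([(70,120,8),(70,-120,8),(-70,120,8),(-70,-120,8),(34,58,26),(24,58,26),(34,-66,26),(24,-66,26),(18,67.5,26),(18,57.5,26),(-58,67.5,26),(-58,57.5,26),(25,78,8),(25,-78,8)],float)
U=np.array([a(88,151),a(670,148),a(115,488),a(649,484),a(237,243),a(237,265),a(541,240),a(541,262),a(216,283),a(239,283),a(222,466),a(247,466),a(196,265),a(565,262)])
def W(q,P=P): return P@Ro.from_euler("xyz",[q[5],-q[3],q[2]]).as_matrix().T+[q[0],q[1],q[4]]
r=least_squares(lambda q:(proj(p,W(q))-U).ravel(),[540,0,-.37,0,12,0],x_scale=[10,10,.1,.1,5,.1],loss="soft_l1")
q=r.x; print("plate",q.round(3),np.abs(proj(p,W(q))-U).max(1).round(1))
R=Ro.from_euler("z",Bn[2]).as_matrix()
print("plate in base:",((q[:3]*[1,1,0]-[Bn[0],Bn[1],0])@R).round(2),"yaw",(q[2]-Bn[2]).round(4))
for n,u,z in[("knobtop",a(264,65),64),("pivot",a(380,74),30)]:
    X=ray(p,u,z); print(n,((X-[Bn[0],Bn[1],0])@R).round(1))
p=cam("side"); save(p,"sd8.png",(240,210,400,350),5)
```

```text
base [ 5.41231169e+02  9.67156290e-01 -3.69817240e-01] 2.307132809577581
plate [ 5.40562e+02  1.47900e+00 -3.62000e-01 -4.00000e-03  1.14910e+01
  0.00000e+00] [0.9 0.3 0.4 0.5 1.3 0.4 1.2 0.8 0.9 0.7 0.7 0.1 0.6 0.7]
plate in base: [-0.81  0.24  0.  ] yaw 0.0079
knobtop [89.8 41.5 64. ]
pivot [95.4  0.3 30. ]
```

View pics/sd8.png

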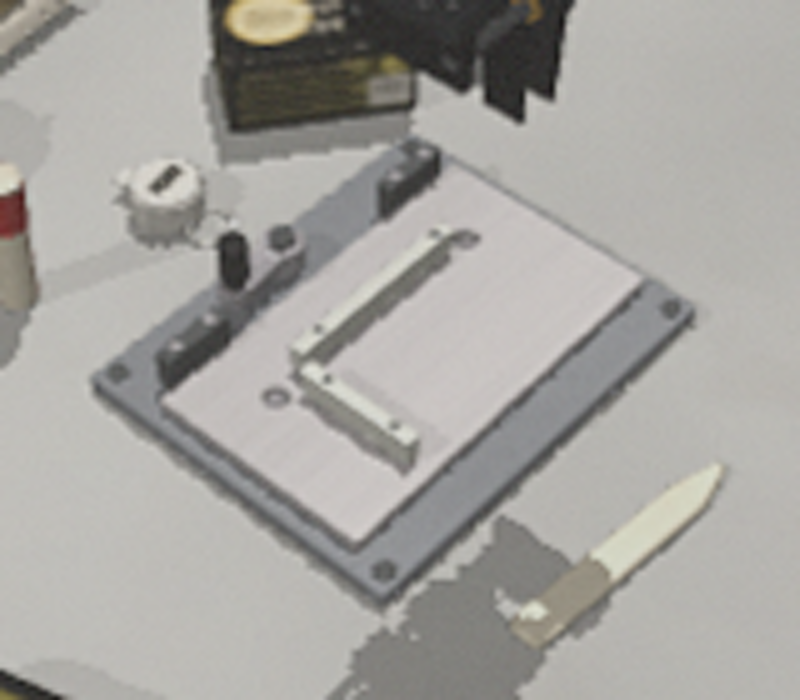

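The seated check passes: slope about 0, underside at z≈11.5, offset (-0.8, 0.2) mm and yaw 0.008, within the hole clearance. Next is the latch, with the fingers shut and turned 45°, starting behind and left of the knob.

```bash
python3 -m pendant '[[-15,-45,10,-8],[-30,-90,30,-17],[-45,-135,60,-26],[-63,-178,80,-35],[-63,-178,100,-45],[-63,-178,120,-45],[-63,-178,120,-45]]' 1
python3 - <<'E'
from h import *; st(); p=cam("wrist"); save(p,"w9.png"); p=cam("side"); save(p,"sd9.png",(210,160,390,340),3.3)
E
```

```text
t: 11.75
eef_pos: [666.8, 18.7, 106.5]
tcp_rot: [3.135, 0.004, -1.156]
ft_force: [-0.4, 0.1, -0.4]
opening: 0.0
t 11.75 base xy z 111.02 62.12 106.5 yaw err 0.7849 F base -0.4 -0.0 -0.4
```

View pics/w9.png

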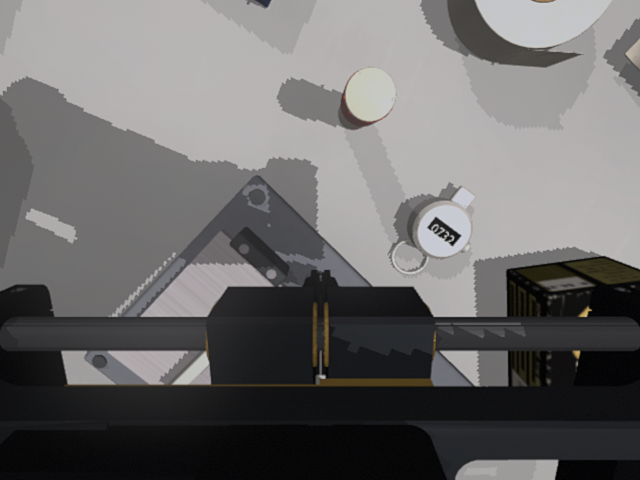

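View pics/sd9.png

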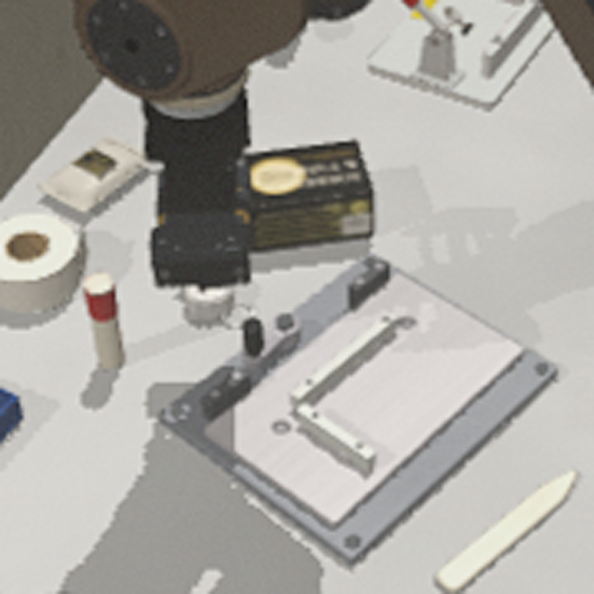

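The fingertips are narrow when shut, about 12 mm, so I'll open them about 14 mm to cradle the 18 mm knob. Then I descend behind it. The glue at (370,95) and the counter at (440,230) are well clear.

```bash
python3 -m pendant '[[0,0,20,0],[0,0,45,0],[0,0,62,0],[0,0,62,0],[0,0,62,0]]' 0.85
python3 - <<'E'
from h import *; st(); p=cam("wrist"); save(p,"w10.png"); p=cam("side"); save(p,"sd10.png",(240,210,340,310),6)
s=env.state(); x0=np.array([111.0,62.1])
E
```

```text
t: 12.48
eef_pos: [668.2, 18.7, 48.2]
tcp_rot: [3.14, 0.001, -1.156]
ft_force: [0.2, -0.4, 0.9]
opening: 0.151
t 12.47 base xy z 112.29 62.62 48.22 yaw err 0.785 F base 0.4 -0.3 0.9
```

View pics/sd10.png

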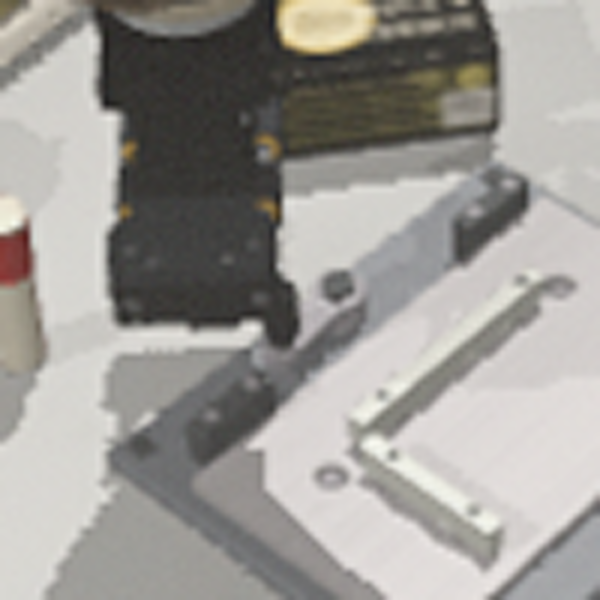

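View pics/w10.png

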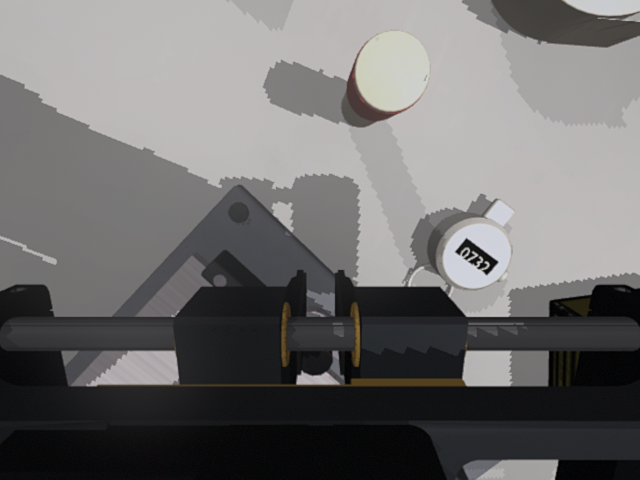

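```bash
python3 -m pendant '[[-1,8,3,0],[-1,15,3,0],[-4,20,3,0],[-7,25,3,0],[-8,31,3,0],[-10,37,3,0],[-10,37,3,0]]'
python3 - <<'E'
from h import *; st(); p=cam("wrist"); save(p,"w11.png"); p=cam("side"); save(p,"sd11.png",(240,210,340,310),6)
E
```

```text
t: 13.45
eef_pos: [629.3, 14.1, 45.7]
tcp_rot: [3.14, 0.002, -1.156]
ft_force: [-2.0, 9.5, 2.2]
opening: 0.154
t 13.45 base xy z 77.69 44.26 45.71 yaw err 0.7848 F base -5.3 8.1 2.2
```

View pics/sd11.png

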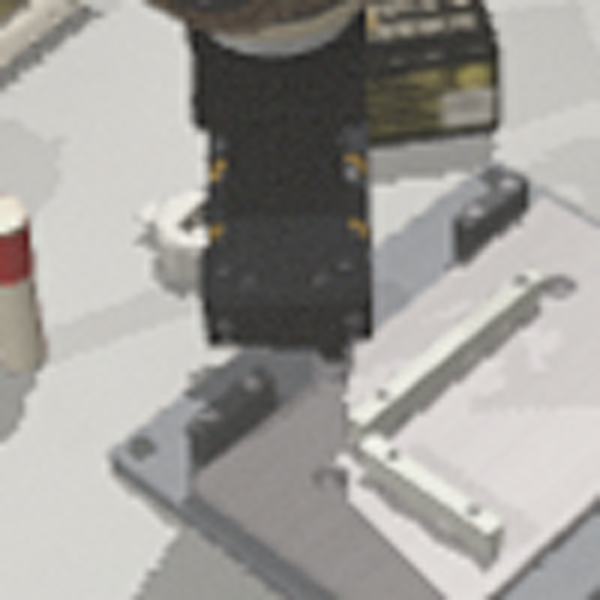

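View pics/w11.png

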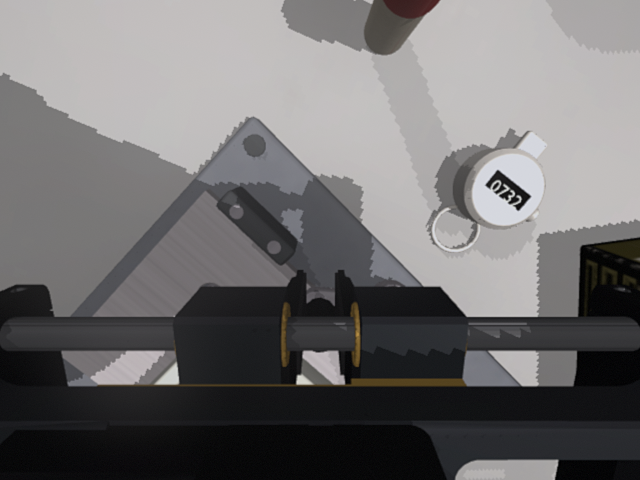

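```bash
python3 -m pendant '[[-0.5,5,0,0],[1,12,0,0],[3,18,0,0],[5.5,24.5,0,0],[5.5,24.5,0,0]]'
python3 - <<'E'
from h import *; st(); p=cam("wrist"); save(p,"w12.png"); p=cam("side"); save(p,"sd12.png",(240,210,340,310),6)
E
```

```text
t: 14.18
eef_pos: [608.8, -1.5, 45.8]
tcp_rot: [3.14, 0.002, -1.157]
ft_force: [0.4, -0.9, -0.0]
opening: 0.151
t 14.18 base xy z 64.19 22.28 45.82 yaw err 0.7842 F base 0.7 -0.7 -0.0
```

View pics/w12.png

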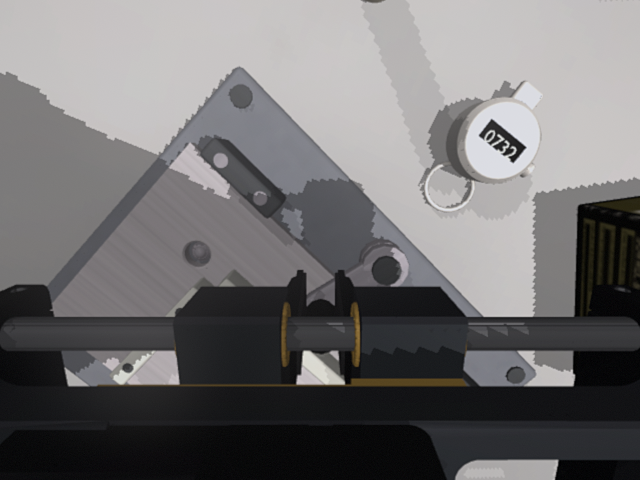

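View pics/sd12.png

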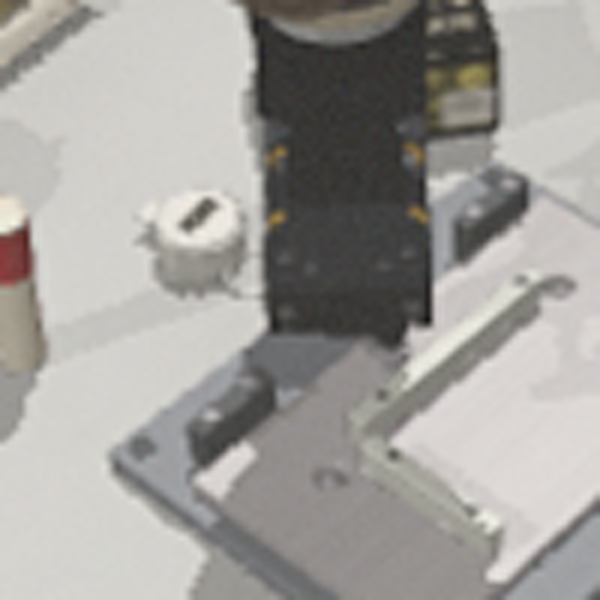

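The latch arm has swung with the cradle: its pivot is at (385,268) and the knob sits between the fingers at (320,310). Now the last part.

```bash
python3 -m pendant '[[2,3,0,0],[4,6,0,0],[6.5,8.5,0,0],[6.5,8.5,0,0]]'; python3 -c "from h import *; st()";  python3 -m pendant '[[1,1,0,0],[2,2,0,0],[2,2,0,0]]'
python3 - <<'E'
from h import *; st(); p=cam("wrist"); save(p,"w13.png")
E
```

```text
t: 14.78
eef_pos: [603.9, -10.2, 45.7]
tcp_rot: [3.14, 0.003, -1.157]
ft_force: [0.7, 6.9, -0.4]
opening: 0.151
t 14.78 base xy z 62.78 12.45 45.75 yaw err 0.7837 F base -1.8 6.6 -0.4
t: 15.15
eef_pos: [603.7, -10.7, 45.8]
tcp_rot: [-3.14, 0.005, -1.158]
ft_force: [4.9, 18.8, -1.6]
opening: 0.149
t 15.15 base xy z 62.77 11.86 45.84 yaw err 0.7826 F base -2.3 19.3 -1.6
```

View pics/w13.png

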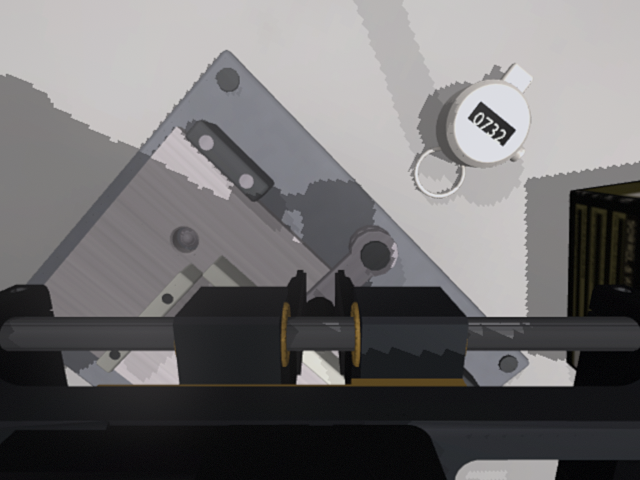

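The reaction rises to 19 N with no travel left, so the latch is on its stop. Backing straight off, then up to look.

```bash
python3 -m pendant '[[-0.5,-2,0,0],[-0.5,-8,0,0],[-0.5,-14,0,0],[-0.5,-14,-30,0],[-0.5,-14,-80,0],[-0.5,-14,-120,0],[-0.5,-14,-160,0]]'; python3 -m pendant '[[40,38,-20,10],[80,78,-30,20],[110,112,-30,30],[110,115,-30,40],[110,115,-30,45],[110,115,-30,45]]'
python3 - <<'E'
from h import *; st(); p=cam("wrist"); save(p,"w14.png"); import pickle; pickle.dump(p,open("w14.pkl","wb")); p=cam("side"); save(p,"sd14.png",(240,210,400,350),5)
E
```

```text
t: 16.08
eef_pos: [616.5, -5.7, 207.4]
tcp_rot: [-3.14, 0.004, -1.158]
ft_force: [0.8, -0.4, 0.1]
opening: 0.151
t: 16.82
eef_pos: [555.3, -153.2, 236.8]
tcp_rot: [3.14, 0.004, -1.944]
ft_force: [0.7, 0.2, -0.4]
opening: 0.149
t 16.82 base xy z 69.18 -138.41 236.81 yaw err -0.0028 F base 0.6 0.4 -0.4
```

View pics/w14.png

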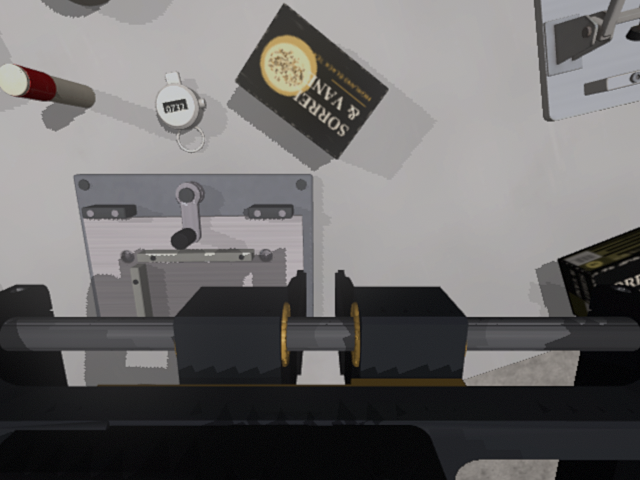

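View pics/sd14.png

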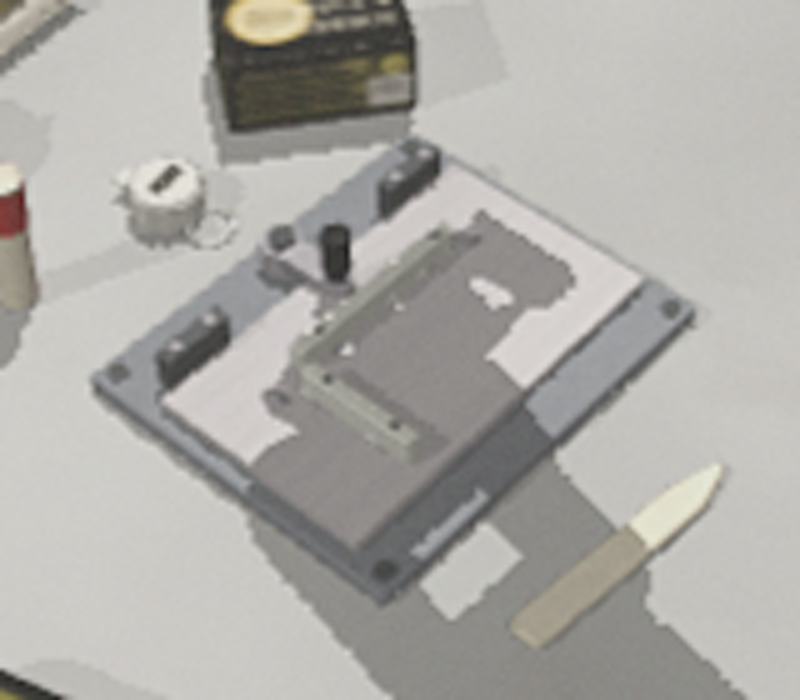

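Latch pivot at (186,194) and arm pointing to the front; knob top at about (180,240). I'll work out its angle and check the plate again.

Run:
```python
from base import *; import pickle
p=pickle.load(open("w14.pkl","rb")); save(p,"w14z.png",(70,165,320,300),3.2)
```

```text
(no output)
```

View pics/w14z.png

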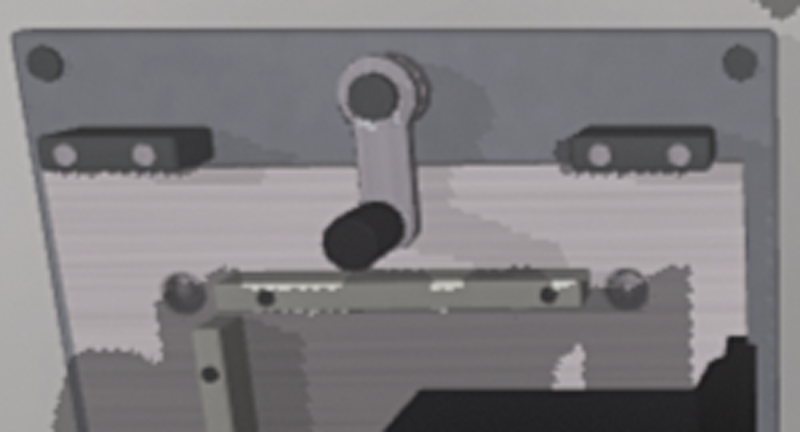

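Run:
```python
from base import *; import pickle
p=pickle.load(open("w14.pkl","rb")); a=lambda u,v:(70+u/3.2,165+v/3.2)
Bn,e=fit(p,[(115,131,12),(115,-131,12),(70.8,110,38),(70.8,64,38),(70.8,-64,38),(70.8,-110,38)],[a(14,33),a(775,33),a(42,168),a(176,168),a(573,168),a(713,166)],B,0);print(Bn,e)
R=Ro.from_euler("z",Bn[2]).as_matrix(); g=lambda u,z:((ray(p,u,z)-[Bn[0],Bn[1],0])@R)
P=g(a(372,96),31); K=g(a(351,245),64); print("pivot",P,"knobtop",K,"angle",np.arctan2(-(K-P)[0],(K-P)[1]), "using nominal pivot",np.arctan2(95-K[0],K[1]))
for s in[(250),]: print("arm edges mid",g(a(387,160),30))
print("plate rear L,R corners",g(a(45,166),20),g(a(745,163),20),"holes",g(a(185,293),20),g(a(627,289),20))
st()
```

```text
[ 5.41467135e+02  2.00494326e-01 -3.70914780e-01] 2.351876388928659
pivot [94.17846028  1.87413285 31.        ] knobtop [52.22654663  0.21268129 64.        ] angle 1.6103793540222189 using nominal pivot 1.5658240947321402
arm edges mid [72.80953208 -0.75774329 30.        ]
plate rear L,R corners [ 69.1017149  120.27957147  20.        ] [  69.91290115 -119.284781     20.        ] holes [23.78742022 78.3394659  20.        ] [ 25.16543095 -77.26511917  20.        ]
t 16.93 base xy z 69.09 -138.07 236.7 yaw err -0.0008 F base -1.0 -0.3 0.5
```

The latch measures about 1.57 rad, the plate holes sit at (24–25, ±78), and the robot is clear. Handing in.

```bash
python3 -c "from cell import job; print(job.job_done())"
```

```text
the job is handed in; nothing more can be done
None
```

I seated the nest plate on both pins and closed the swing latch on its stop. I handed the job in at about 17 s of the 61 s allowed, with the fingertips about 237 mm above the bench and touching nothing.

**What I did:** With the fingers open inside the L of the squaring bars, I pushed the plate back square against both stops. I then pushed it left until it dropped over the pins. For the latch, I cradled the knob between the fingertips and pushed it round until the force rose to about 19 N with no travel left.

**Last checks:**
- **Plate:** fitted from the wrist camera before the latch was closed, it lay flat (slope about 0, underside at about 11.5 mm). Its offset was about (-0.8, +0.2) mm and its turn 0.008 rad, within the hole clearance. After the latch was closed, the holes measured within about 1.2 mm of the pins.
- **Latch:** 1.57 rad using the pivot's given position. Using the pivot as I saw it in the picture gives 1.61; I put the difference down to picking the pixel by eye.
- **Things standing around:** I saw no sign that any of them moved, though I did not measure their positions before and after.

**What disagreed:**
- The base fits kept a residual of about 2.3 pixels.
- The fingers met the bars 4 to 5 mm from where I expected, from finger shape or calibration. I relied on the pictures and the measured force there.

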